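Pair the green closet light

TASK

Pair the green tap light with the lighting hub: with your fingertips, push the hub's red key fully in (it stays in), and then press down the white dome of the green light gently and let it spring back up. Do not touch the blue and orange lights, do not lift, tip or shove the hub or the green light, leave everything else where it is, and finish with the hand clear.

Things in the scene. Friction and masses are not known exactly. Their poses are not given: they have to be found in the camera images.
- light_green: battery tap light, the green one: round puck of 70 mm diameter, its body (the rim seen from above) green and 22 mm high, loose on the table. On it sits a white push dome of 54 mm diameter whose crown is 38 mm above the table. Origin: centre of the underside; z up
- light_blue: battery tap light, the blue one: round puck of 70 mm diameter, its body (the rim seen from above) blue and 22 mm high, loose on the table. On it sits a white push dome of 54 mm diameter whose crown is 38 mm above the table. Origin: centre of the underside; z up
- light_orange: battery tap light, the orange one: round puck of 70 mm diameter, its body (the rim seen from above) orange and 22 mm high, loose on the table. On it sits a white push dome of 54 mm diameter whose crown is 38 mm above the table. Origin: centre of the underside; z up
- light_green_top (a point): the crown (top centre) of the green light's white dome, 38 mm above the table when up; it moves down with the dome
- light_green_cap (a joint): how far the green light's dome is pushed down, in m: 0 up, 0.006 fully down. It springs back when let go; it starts to yield at 2 N and is fully down at 5 N (more than 30 N would break the light)
- light_blue_cap (a joint): how far the blue light's dome is pushed down, in m: 0 up, 0.006 fully down. It springs back when let go; it starts to yield at 2 N and is fully down at 5 N (more than 30 N would break the light)
- light_orange_cap (a joint): how far the orange light's dome is pushed down, in m: 0 up, 0.006 fully down. It springs back when let go; it starts to yield at 2 N and is fully down at 5 N (more than 30 N would break the light)
- hub: the lighting hub: a flat black box 100 x 80 x 32 mm (its own x, y, z), loose on the table, about 0.45 kg, with one round red key on its top. Origin: centre of the underside; z up. The key stands 20 mm from the centre towards its own -x
- key_top (a point): centre of the top of the hub's round red key (26 mm diameter); 45 mm above the table when the key is out, 13 mm above the hub's case, and 6 mm lower when it is in
- hub_key (a joint): how far the red key is pushed in, in m: 0 out, 0.006 fully in. It takes about 3 N to move and stays in when let go (more than 30 N would break it)
- polish_tin: shoe-polish tin, steel with black lid, 53 mm diameter, 24 mm high, a loose bystander. Origin: centre of the underside
- ring_case: red ring case, 36 x 36 x 30 mm, a loose bystander. Origin: centre of the underside
- cleaner: amber bottle of shoe cleaner with a black cap, 48 mm diameter, 115 mm high, a loose bystander. Origin: centre of the underside
- shoe_brush: wooden shoe brush, 150 x 50 x 44 mm, long along its x, a loose bystander. Origin: centre of the underside
- glasses_case: black glasses case, 150 x 56 x 40 mm, long along its x, a loose bystander. Origin: centre of the underside

How it is judged:
By the outcome, as a careful person would: the job done as asked, in the order asked, and still so for the second after the job is handed in, with the robot touching nothing.
It also fails if it takes over 38 s, if anything falls off the work surface, if the arm or the gripper's body presses on something with over 40 N, if the wrist force passes 120 N, or if a joint passes its speed limit or range.

ROBOT

A 6-joint arm with a two-finger parallel gripper is mounted at the origin on the work surface. World frame = base frame: x ahead of the robot, y to its left, z up, the work surface at z = 0. Lengths are in m, angles in rad, forces in N, time in s.
With the tool pointing down it reaches from about 0.4 to 0.825 m from the base axis. Payload 7 kg.
Tool frame: the origin (TCP) lies on the centre line of the jaws, within the pads' length; the fingertips stand 22 mm ahead of it and the grasp point (between the pads) lies 3 mm ahead of it; z points along the fingers, y is the line along which they close (so a half turn about z gives the same grasp; the last joint's range is limited). The gripper opens to 88 mm and grips with 3 to 60 N. Pads are 19 mm wide; open, the fingers measure 130 mm over their backs; the gripper's body (78 mm by 193 mm) begins 47 mm behind the grasp point.
Start: joints at [1.567, 0.359, 0.012, 0, -1.224, -0.288], TCP at [0.194, 0.646, 0.249] pointing down, gripper open.
Joint ranges: [-3.07, 3.07], [-1.43, 2.12], [-1.02, 1.25], [-3.03, 1.67], [-3.05, -0], [-3.03, 3.03]. Speed limits (rad/s): [2.39, 2.39, 3.01, 3.14, 3.14, 3.14].

INTERFACE

Orientations are given as [roll, pitch, yaw] about the fixed x, y, z axes, in that order (R = Rz(yaw) Ry(pitch) Rx(roll)).
In Python, from station import monitor, viewer, order gives the robot as it stands. The module is installed in compiled form; this text tells all that it offers.
- The arm moves only by the tool servo_tool, never from a script. Its argument "targets" is a list of rows, each an object with "angular": the turn, a rotation vector about the tool's x, y, z in degrees, a list of three; "xyz": the shift along the tool's x, y, z in cm, a list of three; "claw": the finger opening in cm, from 0 to 8.76. A call has 1 to 20 rows; each row shifts and turns the commanded pose from where the row before left it, along the tool's axes as they then stand; what a row does not reach is not made up. A row lasts 1/10 s, in which the tool goes at most 50 mm and 8.59 degrees, less where a joint would pass 70% of its speed; a pose out of reach is approached as far as the arm can. A call is refused whole if a number of a shift passes 5 or a number of a turn 8.59, either way. A call with a gripper value outside its range is refused whole. The fingers move at their own pace and stop on an object; "force" is the grip in N (left out, the last holds). Time passes only in rows, so rows that do not move let the fingers close. It gives the time, the measured TCP pose, the force, the opening and the grip force at its end, in the units of the state.
- monitor.get_state(): the state, without advancing time (a new reading comes with each control period).
- viewer.grab_frame(name): name is "scene" or "top" or "wrist"; returns a dict with "color" (480x640x3 uint8, blue, green, red), "fovy" (degrees; the focal length in pixels is half the picture's height over the tangent of half this angle, whatever the lens; pixels are square), "cx", "cy" (the principal point, pixels), "k1" (the pictures are not rectified: a ray, as slopes to the right and down, at radius r is drawn at 1 + k1 r^2 times it, then the intrinsics apply), "R" (3x3) and "t" (3): a world point X has camera coordinates R X + t. Camera axes: x right, y down, z forward; pixel columns grow to the right and rows downward; lengths in m; the calibration is good to about 2 mm. A picture is of the moment at which its call begins. There is no depth.
- order.job_done(): hands the job in; it is judged then, once.
The state is a dict: "t": time; "q": joint angles; "qd": joint speeds; "joint_efforts": joint torques, N m; "eef_pos": TCP position; "ee_rot": TCP orientation; "force": force on the tool from outside, world axes, zero at the start; "moment": the same for the moment, N m; "width": finger opening in m; "gripper_force": force on a finger pad.
Only numpy, scipy, OpenCV 4.12 (cv2) and the standard library are available. Lean on these libraries where they do the work, as an engineer would, in place of code of your own. Each camera call takes 0.05 s, during which the arm holds its last target. There are 200 camera calls.

## Working session

There is one attempt and no reset: what is moved stays moved. The work goes in short steps, Python scripts to look and compute and a tool call to move; the robot and the scene stay as the last step left them, time stands still between calls to the robot, and variables do not carry over. Pictures are saved under pics/ and viewed, at most 10 in all, crops included, and the job is handed in when it is done.

Besides the shell and the picture viewer there is one more tool, called as name(argument=value, ...), one argument or row to a line, values as JSON. servo_tool: Moves the arm, as the interface text tells. Its arguments: {"type":"object","properties":{"targets":{"type":"array"},"force":{"type":"number"}},"required":["targets"]}

```bash
mkdir -p pics; cat > h.py <<'E'
import numpy as np, cv2
from station import monitor, viewer, order
def grab(n,f=None):
    d=viewer.grab_frame(n)
    if f: cv2.imwrite('pics/'+f,d['color'])
    return d
def px2w(d,u,v,z):
    f=240/np.tan(np.radians(d['fovy'])/2)
    K=np.array([[f,0,d['cx']],[0,f,d['cy']],[0,0,1.]])
    p=cv2.undistortPoints(np.array([[[u,v]]],float),K,np.array([d['k1'],0,0,0,0.]))[0,0]
    R=np.array(d['R']);t=np.array(d['t'])
    r=R.T@np.array([p[0],p[1],1]);c=-R.T@t
    return c+r*(z-c[2])/r[2]
E
python3 - <<'E'
from h import *
for n in('top','scene'):
    d=grab(n,n+'1.png'); print(n,d['fovy'],d['k1'],d['cx'],d['cy'],(-np.array(d['R']).T@d['t']).round(3))
s=monitor.get_state();print(s['t'],s['eef_pos'],s['ee_rot'],s['force'],s['width'])
E
```

```text
top 56.191459612694686 -0.08836524102798957 319.3339550418368 237.99990549350315 [ 0.414 -0.012  1.122]
scene 43.22443840955095 0.050165471211084355 314.37500839484164 236.59924122832194 [ 1.357 -0.178  0.783]
0.1 [0.19409505 0.64605102 0.24770387] [ 3.14005114e+00 -1.51133232e-04 -2.91897968e-01] [-0.52504354 -0.89424091 -0.05877187] 0.08758703795152556
```

View pics/top1.png

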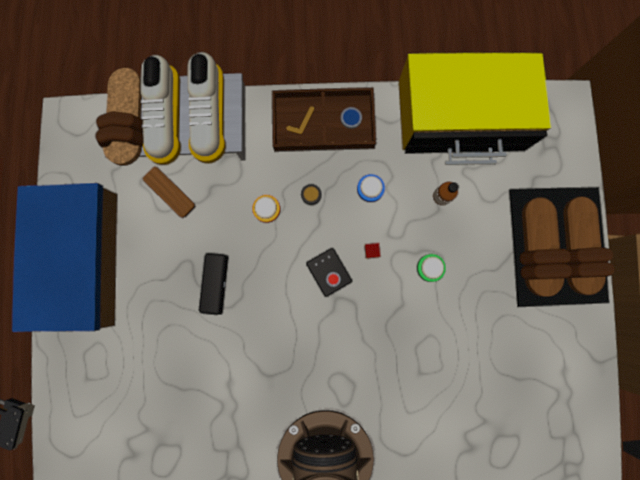

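View pics/scene1.png

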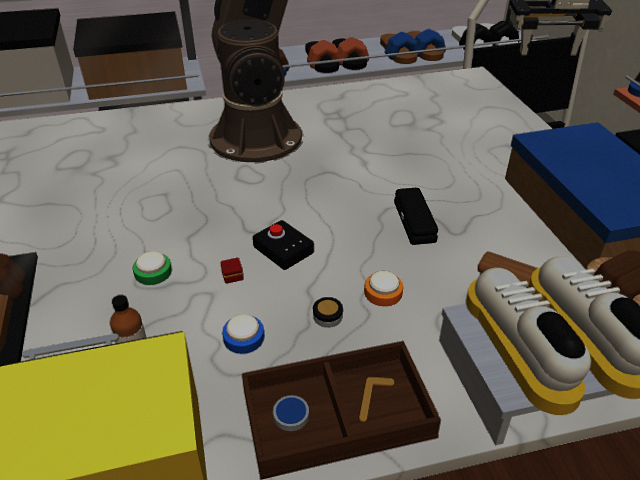

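The top view shows the red key at about (333,280), on the hub centred at (329,272), and the green light at (431,267). Blue is at (371,188), orange at (266,208) and the ring case at (372,250). The arm is off to the left.

```bash
cat >> h.py <<'E'
def blob(img,col,near,rad):
    hsv=cv2.cvtColor(img,cv2.COLOR_BGR2HSV).astype(int);h,s,v=hsv[...,0],hsv[...,1],hsv[...,2]
    m={'red':((h<8)|(h>172))&(s>150)&(v>90),'green':(h>45)&(h<80)&(s>110)}[col]
    yy,xx=np.mgrid[:480,:640]; m&=np.hypot(xx-near[0],yy-near[1])<rad
    pts=np.argwhere(m)[:,::-1].astype(np.int32)
    hull=cv2.convexHull(pts.reshape(-1,1,2)); M=cv2.moments(hull)
    return M['m10']/M['m00'],M['m01']/M['m00'],len(pts)
E
python3 - <<'E'
from h import *
for n,k,g in(('top',(333,280),(431,267)),('scene',(277,230),(152,266))):
    d=grab(n); 
    a=blob(d['color'],'red',k,14);b=blob(d['color'],'green',g,30)
    print(n,a,px2w(d,a[0],a[1],.043).round(4),b,px2w(d,b[0],b[1],.015).round(4))
    if n=='top':
        for c in((307,262),(330,248),(352,284),(329,297)): print(px2w(d,*c,.032).round(3))
        print('ring',px2w(d,372,250,.03))
E
```

```text
top (333.0, 279.0, 69) [ 0.4337 -0.0331  0.043 ] (431.22212668386356, 267.4562912009171, 204) [ 0.4548 -0.2768  0.015 ]
[0.477 0.028 0.032]
[ 0.509 -0.028  0.032]
[ 0.42  -0.079  0.032]
[ 0.391 -0.022  0.032]
ring [ 0.50138527 -0.13060548  0.03      ]
scene (275.89166666666665, 228.44166666666666, 90) [ 0.4327 -0.0301  0.043 ] (151.86518605104226, 269.59322033898303, 493) [ 0.4616 -0.2741  0.015 ]
```

servo_tool(
  targets=[
    {"xyz": [1.4, 4.75, 0], "angular": [0, 0, 0], "claw": 0},
    {"xyz": [1.4, 4.75, 0], "angular": [0, 0, 0], "claw": 0},
    {"xyz": [1.4, 4.75, 0], "angular": [0, 0, 0], "claw": 0},
    {"xyz": [1.4, 4.75, 0], "angular": [0, 0, 0], "claw": 0},
    {"xyz": [4, 2.65, 0], "angular": [0, 0, 0], "claw": 0},
    {"xyz": [4, 2.65, 0], "angular": [0, 0, 0], "claw": 0},
    {"xyz": [4, 2.65, 0], "angular": [0, 0, 0], "claw": 0},
    {"xyz": [4, 2.65, 0], "angular": [0, 0, 0], "claw": 0},
    {"xyz": [4, 2.65, 0], "angular": [0, 0, 0], "claw": 0},
    {"xyz": [4, 2.65, 0], "angular": [0, 0, 0], "claw": 0},
    {"xyz": [4, 2.65, 0], "angular": [0, 0, 0], "claw": 0},
    {"xyz": [4, 2.65, 0], "angular": [0, 0, 0], "claw": 0},
  ],
  force=20,
)

```text
t: 1.4
eef_pos: [0.4395, 0.1515, 0.2489]
ee_rot: [-3.141, -0.0, -0.292]
force: [1.2, 1.2, -0.3]
width: 0.0012
gripper_force: 0.0
```

servo_tool(
  targets=[
    {"xyz": [1.1, 4.0, 2.0], "angular": [0, 0, 0], "claw": 0},
    {"xyz": [1.1, 4.0, 2.0], "angular": [0, 0, 0], "claw": 0},
    {"xyz": [1.1, 4.0, 2.0], "angular": [0, 0, 0], "claw": 0},
    {"xyz": [1.1, 4.0, 2.0], "angular": [0, 0, 0], "claw": 0},
    {"xyz": [0.3, 1.7, 2.0], "angular": [0, 0, 0], "claw": 0},
    {"xyz": [0, 0, 0], "angular": [0, 0, 0], "claw": 0},
    {"xyz": [0, 0, 0], "angular": [0, 0, 0], "claw": 0},
  ],
)

```text
t: 2.1
eef_pos: [0.4328, -0.0301, 0.1487]
ee_rot: [3.141, 0.0, -0.293]
force: [0.2, -0.5, 0.6]
width: 0.0006
gripper_force: 0.0
```

```bash
python3 - <<'E'
from h import *
d=grab('wrist','w1.png');s=monitor.get_state();print(s['t'],s['eef_pos'],s['ee_rot'],s['force'],(-np.array(d['R']).T@d['t']).round(3))
grab('scene','s2.png')
E
```

```text
2.15 [ 0.43335192 -0.02944809  0.14918848] [-3.14133443e+00 -8.15079658e-04 -2.91847687e-01] [0.60134875 0.74006954 0.22912333] [ 0.505 -0.051  0.283]
```

View pics/w1.png

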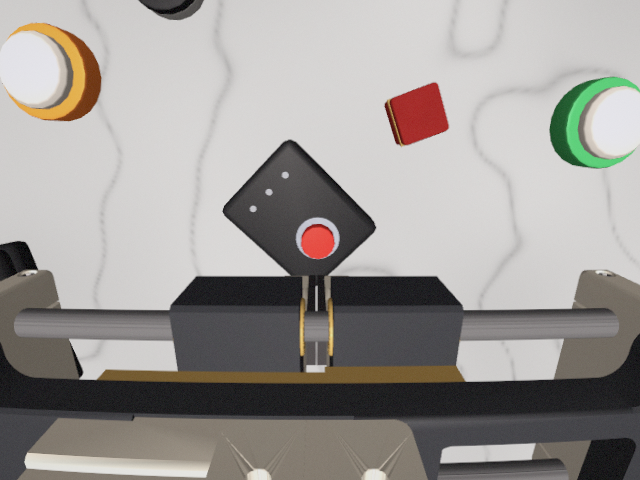

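The wrist view shows the key at about (318,241), with its grey collar. The green dome is at the right edge, near (615,122).

```bash
python3 - <<'E'
from h import *
d=grab('wrist');a=blob(d['color'],'red',(318,241),25);print(a,px2w(d,a[0],a[1],.045).round(4))
hs=cv2.cvtColor(d['color'],cv2.COLOR_BGR2HSV)
# dome base circle: green outer ring bottom/top extents
print(px2w(d,613,122,.034).round(4))
print([px2w(d,u,v,.032).round(3) for u,v in((290,140),(223,210),(375,228))])
s=monitor.get_state();p=px2w(d,a[0],a[1],.045)-s['eef_pos'];y=s['ee_rot'][2]
print('tool cm',100*(np.cos(y)*p[0]+np.sin(y)*p[1]),100*(np.sin(y)*p[0]-np.cos(y)*p[1]),-100*p[2]-2.2)
E
```

```text
(318.9768270944742, 241.5203010497128, 863) [ 0.4362 -0.0313  0.045 ]
[ 0.4589 -0.2656  0.034 ]
[array([ 0.512, -0.032,  0.032]), array([0.478, 0.033, 0.032]), array([ 0.43 , -0.075,  0.032])]
tool cm 0.3130656335690013 0.15873968689366555 8.24806895085882
```

servo_tool(
  targets=[
    {"xyz": [0.25, 0.15, 2.5], "angular": [0, 0, 0], "claw": 0},
    {"xyz": [0, 0, 2.5], "angular": [0, 0, 0], "claw": 0},
    {"xyz": [0, 0, 1.5], "angular": [0, 0, 0], "claw": 0},
    {"xyz": [0, 0, 1.0], "angular": [0, 0, 0], "claw": 0},
    {"xyz": [0, 0, 0.3], "angular": [0, 0, 0], "claw": 0},
    {"xyz": [0, 0, 0], "angular": [0, 0, 0], "claw": 0},
    {"xyz": [0, 0, 0], "angular": [0, 0, 0], "claw": 0},
  ],
)

```text
t: 2.95
eef_pos: [0.4354, -0.0315, 0.0713]
ee_rot: [-3.141, -0.001, -0.291]
force: [0.7, 0.4, 0.1]
width: 0.0006
gripper_force: 0.0
```

servo_tool(
  targets=[
    {"xyz": [0, 0, 0.15], "angular": [0, 0, 0], "claw": 0},
    {"xyz": [0, 0, 0.15], "angular": [0, 0, 0], "claw": 0},
    {"xyz": [0, 0, 0.15], "angular": [0, 0, 0], "claw": 0},
    {"xyz": [0, 0, 0.15], "angular": [0, 0, 0], "claw": 0},
    {"xyz": [0, 0, 0], "angular": [0, 0, 0], "claw": 0},
  ],
)

```text
t: 3.45
eef_pos: [0.435, -0.0319, 0.0646]
ee_rot: [-3.141, -0.0, -0.292]
force: [1.2, 0.6, 1.3]
width: 0.0008
gripper_force: 0.4
```

servo_tool(
  targets=[
    {"xyz": [0, 0, 0.1], "angular": [0, 0, 0], "claw": 0},
    {"xyz": [0, 0, 0.1], "angular": [0, 0, 0], "claw": 0},
    {"xyz": [0, 0, 0.1], "angular": [0, 0, 0], "claw": 0},
    {"xyz": [0, 0, 0], "angular": [0, 0, 0], "claw": 0},
  ],
)

```text
t: 3.85
eef_pos: [0.435, -0.0319, 0.0617]
ee_rot: [-3.141, -0.0, -0.292]
force: [-0.0, 0.8, 5.4]
width: 0.0007
gripper_force: 2.7
```

servo_tool(
  targets=[
    {"xyz": [0, 0, 0.05], "angular": [0, 0, 0], "claw": 0},
    {"xyz": [0, 0, 0], "angular": [0, 0, 0], "claw": 0},
  ],
)

```text
t: 4.05
eef_pos: [0.435, -0.0319, 0.0617]
ee_rot: [-3.141, -0.001, -0.291]
force: [-1.8, 1.4, 12.6]
width: 0.0005
gripper_force: 6.2
```

servo_tool(
  targets=[
    {"xyz": [0, 0, 0.05], "angular": [0, 0, 0], "claw": 0},
    {"xyz": [0, 0, 0], "angular": [0, 0, 0], "claw": 0},
  ],
)

```text
t: 4.25
eef_pos: [0.4351, -0.0318, 0.0616]
ee_rot: [-3.141, -0.001, -0.291]
force: [-5.9, 2.1, 20.1]
width: 0.0006
gripper_force: 9.7
```

servo_tool(
  targets=[
    {"xyz": [0, 0, -0.5], "angular": [0, 0, 0], "claw": 0},
    {"xyz": [0, 0, -2], "angular": [0, 0, 0], "claw": 0},
    {"xyz": [0, 0, -3], "angular": [0, 0, 0], "claw": 0},
    {"xyz": [0, 0, -3], "angular": [0, 0, 0], "claw": 0},
    {"xyz": [1.4, 3.7, 0], "angular": [0, 0, 0], "claw": 0},
    {"xyz": [1.4, 3.7, 0], "angular": [0, 0, 0], "claw": 0},
    {"xyz": [1.4, 3.7, 0], "angular": [0, 0, 0], "claw": 0},
    {"xyz": [1.4, 3.7, 0], "angular": [0, 0, 0], "claw": 0},
    {"xyz": [1.4, 3.7, 0], "angular": [0, 0, 0], "claw": 0},
    {"xyz": [1.4, 3.7, 0], "angular": [0, 0, 0], "claw": 0},
    {"xyz": [0, 0, 0], "angular": [0, 0, 0], "claw": 0},
    {"xyz": [0, 0, 0], "angular": [0, 0, 0], "claw": 0},
  ],
)

```text
t: 5.45
eef_pos: [0.4503, -0.2694, 0.1447]
ee_rot: [-3.142, 0.002, -0.295]
force: [0.5, -0.2, -0.4]
width: 0.0005
gripper_force: 0.0
```

```bash
python3 - <<'E'
from h import *
d=grab('wrist','w3.png');s=monitor.get_state();print(s['t'],s['eef_pos'],s['ee_rot'],s['force'])
g=cv2.cvtColor(d['color'],cv2.COLOR_BGR2HSV).astype(int)
m=((g[...,0]>45)&(g[...,0]<80)&(g[...,1]>110)).astype(np.uint8)
c=max(cv2.findContours(m,cv2.RETR_EXTERNAL,cv2.CHAIN_APPROX_NONE)[0],key=len);b=cv2.boundingRect(c);print(b)
M=cv2.moments(cv2.convexHull(c));u,v=M['m10']/M['m00'],M['m01']/M['m00'];print(u,v,px2w(d,u,v,.015).round(4))
t=grab('scene','s3.png');cv2.imwrite('pics/s3c.png',cv2.resize(t['color'][180:330,100:350],None,fx=3,fy=3))
a=blob(t['color'],'red',(277,230),14);print(a,'key',px2w(t,a[0],a[1],.037).round(4))
E
```

```text
5.5 [ 0.45042436 -0.26860948  0.14486319] [-3.14149644e+00  1.77805476e-03 -2.93083859e-01] [-0.57769086  0.51656903  0.22457515]
(279, 185, 84, 85)
320.56849770365 227.09810853275317 [ 0.4564 -0.2744  0.015 ]
(275.8011363636364, 231.19886363636363, 99) key [ 0.4337 -0.0308  0.037 ]
```

View pics/w3.png

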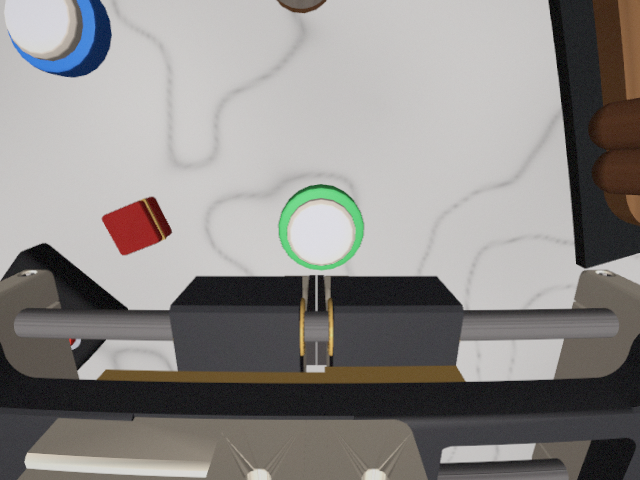

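View pics/s3c.png

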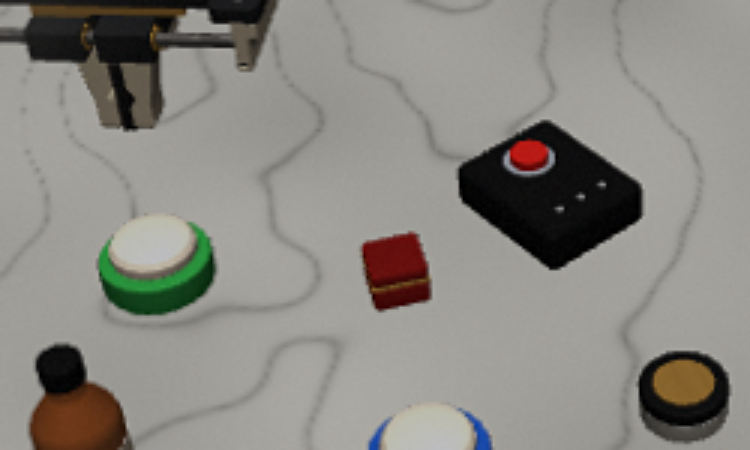

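The key is in and stays in, and the hub hasn't moved. The green light is centred at (321,228) in the wrist view.

servo_tool(
  targets=[
    {"xyz": [0.75, 0.35, 2.5], "angular": [0, 0, 0], "claw": 0},
    {"xyz": [0, 0, 2.5], "angular": [0, 0, 0], "claw": 0},
    {"xyz": [0, 0, 1.5], "angular": [0, 0, 0], "claw": 0},
    {"xyz": [0, 0, 1.0], "angular": [0, 0, 0], "claw": 0},
    {"xyz": [0, 0, 0.3], "angular": [0, 0, 0], "claw": 0},
    {"xyz": [0, 0, 0.15], "angular": [0, 0, 0], "claw": 0},
    {"xyz": [0, 0, 0.15], "angular": [0, 0, 0], "claw": 0},
    {"xyz": [0, 0, 0], "angular": [0, 0, 0], "claw": 0},
  ],
)

```text
t: 6.35
eef_pos: [0.4578, -0.2742, 0.0651]
ee_rot: [-3.141, -0.001, -0.292]
force: [0.9, 0.0, 1.4]
width: 0.0004
gripper_force: 0.0
```

servo_tool(
  targets=[
    {"xyz": [0, 0, 0.15], "angular": [0, 0, 0], "claw": 0},
    {"xyz": [0, 0, 0.15], "angular": [0, 0, 0], "claw": 0},
    {"xyz": [0, 0, 0.15], "angular": [0, 0, 0], "claw": 0},
    {"xyz": [0, 0, 0.15], "angular": [0, 0, 0], "claw": 0},
    {"xyz": [0, 0, 0.15], "angular": [0, 0, 0], "claw": 0},
    {"xyz": [0, 0, 0.15], "angular": [0, 0, 0], "claw": 0},
    {"xyz": [0, 0, 0], "angular": [0, 0, 0], "claw": 0},
  ],
)

```text
t: 7.05
eef_pos: [0.4575, -0.2743, 0.0556]
ee_rot: [3.141, -0.0, -0.292]
force: [-0.9, -1.3, 4.0]
width: 0.0003
gripper_force: 2.0
```

servo_tool(
  targets=[
    {"xyz": [0, 0, 0.1], "angular": [0, 0, 0], "claw": 0},
    {"xyz": [0, 0, 0.05], "angular": [0, 0, 0], "claw": 0},
    {"xyz": [0, 0, 0], "angular": [0, 0, 0], "claw": 0},
  ],
)

```text
t: 7.35
eef_pos: [0.4575, -0.2743, 0.0541]
ee_rot: [3.142, -0.0, -0.292]
force: [-0.5, 0.4, 4.8]
width: 0.0005
gripper_force: 2.4
```

servo_tool(
  targets=[
    {"xyz": [0, 0, 0.05], "angular": [0, 0, 0], "claw": 0},
    {"xyz": [0, 0, 0], "angular": [0, 0, 0], "claw": 0},
  ],
)

```text
t: 7.55
eef_pos: [0.4576, -0.2743, 0.054]
ee_rot: [3.141, -0.0, -0.292]
force: [-2.3, 1.0, 8.6]
width: 0.0004
gripper_force: 4.1
```

Force is 8.6 N and travel has stopped, so the dome is fully down. Next I release it and retreat.

servo_tool(
  targets=[
    {"xyz": [0, 0, -0.3], "angular": [0, 0, 0], "claw": 0},
    {"xyz": [0, 0, -0.5], "angular": [0, 0, 0], "claw": 0},
    {"xyz": [0, 0, -2], "angular": [0, 0, 0], "claw": 0},
    {"xyz": [0, 0, -4], "angular": [0, 0, 0], "claw": 0},
    {"xyz": [0, 0, -4], "angular": [0, 0, 0], "claw": 0},
    {"xyz": [0, 0, 0], "angular": [0, 0, 0], "claw": 0},
    {"xyz": [0, 0, 0], "angular": [0, 0, 0], "claw": 0},
    {"xyz": [0, 0, 0], "angular": [0, 0, 0], "claw": 0},
  ],
)

```text
t: 8.35
eef_pos: [0.4567, -0.2739, 0.1606]
ee_rot: [-3.141, 0.002, -0.292]
force: [0.0, -0.4, -0.4]
width: 0.0008
gripper_force: 0.0
```

```bash
python3 - <<'E'
from h import *
t=grab('scene');cv2.imwrite('pics/s4c.png',cv2.resize(t['color'][180:330,100:350],None,fx=3,fy=3))
b=blob(t['color'],'green',(152,266),30);a=blob(t['color'],'red',(277,230),14);print(a,b)
s=monitor.get_state();print(s['t'],s['eef_pos'],s['force'])
E
```

```text
(275.8011363636364, 231.19886363636363, 99) (151.8806319485079, 269.59020869904424, 490)
8.4 [ 0.4565752  -0.27391415  0.16031406] [-0.97389232 -0.18305056  0.21509898]
```

View pics/s4c.png

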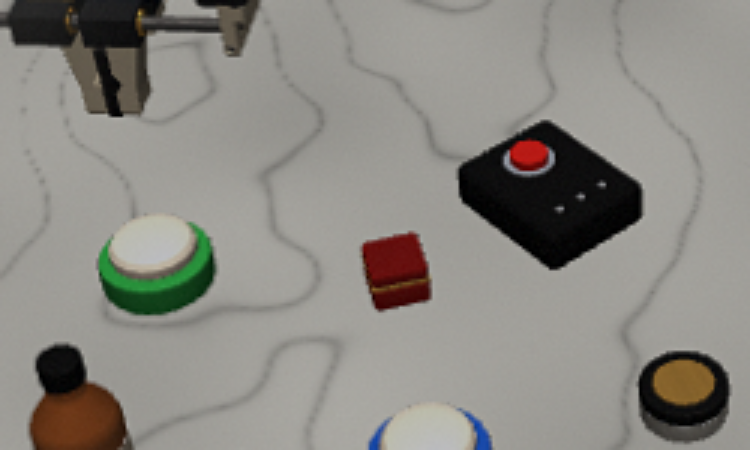

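The dome is back up, the key is still in, nothing has shifted and the hand is clear.

```bash
python3 -c "
from station import order
print(order.job_done())"
```

```text
the job is handed in; nothing more can be done
None
```

The hub's red key is pushed in and stayed in, the green light's dome was then pressed fully down (about 9 N) and sprang back, nothing else was moved, and the job was handed in at about 8.4 s with the hand clear.

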